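# Load the phone charging rack

### The job

Two tested phones wait on the mat: slide them flat, glass up, into whichever lanes of the charging rack still have room, so that all four phones end up in the rack, two to a lane. Push each lane that you fill until you feel its row press the hidden contact plate at the end and the plate gives about 5 mm, without driving it to its end; if a lane is already full at the start, leave it as it is, and do not disturb the other things on the bench.

Things in the scene. Friction and masses are not known exactly. Their poses are not given: they have to be found in the camera images.
- rack: white two-lane charging rack, fixed, 346 long x 152 wide x 34 mm high, on the blue mat (mat top, also the lanes' floor, at z = 2 mm). Origin on the floor, middle of the open mouth end; x runs into the lanes (depth), y across. Lanes 'near' (robot's side) and 'far' run along x, centred at y = +37 and -37 mm, 66 mm wide between 18 mm high walls. Each takes just two phones end to end.
- mouth_near (a point): middle of the mouth of lane 'near', on the floor; x into the lane. Each lane is open above for its first 70 mm; then lips 18 to 22 mm above the floor leave a 34 mm wide window along its middle, through which phones inside are seen; from depth 245 mm an opaque hood (top 34 mm above the floor) covers the end.
- mouth_far (a point): middle of the mouth of lane 'far', otherwise the same. Hidden under the hood, each lane ends in a brass contact plate at a depth that differs from lane to lane (262 to 284 mm) and is not given: it has to be felt. Phones slide on the floor against at most about 4 N for a row of two.
- plate_near (a joint): travel of the contact plate at the end of lane 'near' (rack y = +37 mm), in m: 0 at the start, grows as a row of phones pushes it deeper; it yields at about 8 N, stays where it is left and bottoms at 14 mm (0.014)
- plate_far (a joint): the same for lane 'far' (rack y = -37 mm)
- phone1: tested phone, aluminium with a black glass face, 120 x 58 x 10 mm; origin at the centre of its underside, x along its length, z up out of the glass; about 160 g. Waits flat on the mat in front of the rack, glass up.
- phone2: tested phone, aluminium with a black glass face, 120 x 58 x 10 mm; origin at the centre of its underside, x along its length, z up out of the glass; about 160 g. Waits flat on the mat in front of the rack, glass up.
- stock1: tested phone, aluminium with a black glass face, 120 x 58 x 10 mm; origin at the centre of its underside, x along its length, z up out of the glass; about 160 g. Already in a lane of the rack at the start, anywhere along it, lengthwise in the lane.
- stock2: tested phone, aluminium with a black glass face, 120 x 58 x 10 mm; origin at the centre of its underside, x along its length, z up out of the glass; about 160 g. Already in a lane of the rack at the start, in the same lane as the other or in the other lane.
- suction_cup: bystander, not part of the job: black rubber suction cup with a stem, 54 mm across, 35 mm high; origin under its centre
- driver1: bystander, not part of the job: black screwdriver, 170 mm long, lying; origin under its middle
- driver2: bystander, not part of the job: red screwdriver, 160 mm long, lying; origin under its middle
- screw_bowl: bystander, not part of the job: white bowl, 80 mm across, 35 mm high; origin under its centre
- pry_tool: bystander, not part of the job: white plastic pry bar, 150 mm long, 6 mm thick, lying; origin under its middle
- flux_jar: bystander, not part of the job: small amber glass jar with a white cap, 46 mm across, 50 mm high, standing beside the rack; origin under its centre
There are look-alikes about, which are no part of the job. Leave any red look-alike of the phone1 alone.

How it is judged:
At the end, for the whole second after the job is handed in: All four phones at rest, flat, glass up, wholly in the lanes (centre 66 mm or more past the mouth). In each lane that got a phone its plate stands at 1.5 to 10 mm. A lane full at the start got none: its phones moved under 10 mm, its plate under 1 mm (((x of phone1 in the frame of rack above 0.066 m and y of phone1 in the frame of rack between 0.025 and 0.049 m) or (x of phone1 in the frame of rack above 0.066 m and y of phone1 in the frame of rack between -0.049 and -0.025 m)) and ((x of phone2 in the frame of rack above 0.066 m and y of phone2 in the frame of rack between 0.025 and 0.049 m) or (x of phone2 in the frame of rack above 0.066 m and y of phone2 in the frame of rack between -0.049 and -0.025 m)) and ((x of stock1 in the frame of rack above 0.066 m and y of stock1 in the frame of rack between 0.025 and 0.049 m) or (x of stock1 in the frame of rack above 0.066 m and y of stock1 in the frame of rack between -0.049 and -0.025 m)) and ((x of stock2 in the frame of rack above 0.066 m and y of stock2 in the frame of rack between 0.025 and 0.049 m) or (x of stock2 in the frame of rack above 0.066 m and y of stock2 in the frame of rack between -0.049 and -0.025 m)) and ((((x of phone1 in the frame of rack above 0.066 m and y of phone1 in the frame of rack between 0.025 and 0.049 m) or (x of phone2 in the frame of rack above 0.066 m and y of phone2 in the frame of rack between 0.025 and 0.049 m)) and value of joint plate_near between 0.0015 and 0.01 m) or ((x of phone1 in the frame of rack above 0.066 m and y of phone1 in the frame of rack between -0.049 and -0.025 m) and (x of phone2 in the frame of rack above 0.066 m and y of phone2 in the frame of rack between -0.049 and -0.025 m) and (x of stock1 in the frame of rack above 0.066 m and y of stock1 in the frame of rack between 0.025 and 0.049 m) and (x of stock2 in the frame of rack above 0.066 m and y of stock2 in the frame of rack between 0.025 and 0.049 m) and distance of each of stock1, stock2 from where it was at the start of the episode below 0.01 m and value of joint plate_near below 0.001 m)) and ((((x of phone1 in the frame of rack above 0.066 m and y of phone1 in the frame of rack between -0.049 and -0.025 m) or (x of phone2 in the frame of rack above 0.066 m and y of phone2 in the frame of rack between -0.049 and -0.025 m)) and value of joint plate_far between 0.0015 and 0.01 m) or ((x of phone1 in the frame of rack above 0.066 m and y of phone1 in the frame of rack between 0.025 and 0.049 m) and (x of phone2 in the frame of rack above 0.066 m and y of phone2 in the frame of rack between 0.025 and 0.049 m) and (x of stock1 in the frame of rack above 0.066 m and y of stock1 in the frame of rack between -0.049 and -0.025 m) and (x of stock2 in the frame of rack above 0.066 m and y of stock2 in the frame of rack between -0.049 and -0.025 m) and distance of each of stock1, stock2 from where it was at the start of the episode below 0.01 m and value of joint plate_far below 0.001 m)) and z of each of phone1, phone2, stock1, stock2 in the frame of rack below 0.006 m and angle between each of phone1, phone2, stock1, stock2's own z axis and vertical below 0.1 rad and linear speed of each of phone1, phone2 below 0.01 m/s); the robot touches nothing.
It fails at once if a bystander is moved by more than 30 mm (distance of any of suction_cup, driver1, driver2, screw_bowl, pry_tool, flux_jar from where it was at the start of the episode above 0.03 m).
It also fails if it takes over 72 s, if anything falls off the work surface, if the arm or the gripper's body presses on something with over 40 N, if the wrist force passes 120 N, or if a joint passes its speed limit or range.

### The arm

A 6-joint arm with a two-finger parallel gripper is mounted at the origin on the work surface. World frame = base frame: x ahead of the robot, y to its left, z up, the work surface at z = 0. Lengths are in m, angles in rad, forces in N, time in s.
With the tool pointing down it reaches from about 0.35 to 0.975 m from the base axis. Payload 7.1 kg.
Tool frame: the origin (TCP) lies where the fingers leave the gripper's body, on its centre line; the fingertips stand 80 mm ahead of it and the grasp point (between the pads) lies 61 mm ahead of it; z points along the fingers, y is the line along which they close (so a half turn about z gives the same grasp; the last joint's range is limited). The gripper opens to 88 mm and grips with 3 to 60 N. Pads are 20 mm wide; open, the fingers measure 115 mm over their backs; the gripper's body (75 mm by 178 mm) begins 61 mm behind the grasp point.
Start: joints at [1.288, 0.423, 1.63, -0, 1.089, -0.019], TCP at [0.163, 0.603, 0.303] pointing down, gripper open.
Joint ranges: [-3, 3], [-0.9, 2.11], [0.09, 2.58], [-1.31, 4.45], [0.11, 2.69], [-2.54, 2.54]. Speed limits (rad/s): [2.39, 2.39, 3.01, 3.14, 3.14, 3.14].

### API

Orientations are given as [roll, pitch, yaw] about the fixed x, y, z axes, in that order (R = Rz(yaw) Ry(pitch) Rx(roll)).
In Python, from bench import observe, optics, order gives the robot as it stands.
- The arm moves only by the tool play_rows, never from a script. Its argument "commands" is a list that holds one entry, the list of rows, each a list of 6 numbers: the shift along the tool's x, y, z as a fraction of full scale, then the turn, a rotation vector about the tool's x, y, z as a fraction of full scale. A call has 1 to 5 rows; each row shifts and turns the commanded pose from where the row before left it, along the tool's axes as they then stand; what a row does not reach is not made up. Full scale, the value 1, is 0.05 m for a shift and 180 degrees for a turn. A row lasts 1/10 s, in which the tool goes at most 50 mm and 8.59 degrees, less where a joint would pass 70% of its speed; a pose out of reach is approached as far as the arm can. A call with a number of a shift or a turn outside -1 to 1 is refused whole. A call with a gripper value outside its range is refused whole. "fingers" is the gripper's target within -1 to 1 (fully open at 1, half-way at 0, shut at -1), set as the call begins (left out, the last holds). The fingers move at their own pace and stop on an object; the grip force is fixed at half the most. Time passes only in rows, so rows that do not move let the fingers close. It gives the time, the measured TCP pose, the force, the opening and the grip force at its end, in the units of the state.
- observe(): the state, without advancing time (a new reading comes with each control period).
- optics.get_image(name): name is "scene" or "top"; returns (picture, depth): 384x512x3 uint8, red, green, blue; 384x512 float32, m along the optical axis (not along the pixel's ray), 0 where there is no reading.
- optics.camera_model(name): a dict with "fx", "fy", "cx", "cy" (pixels), "rvec" (rotation vector, rad) and "tvec" (3), from world to camera coordinates, as OpenCV has them. Camera axes: x right, y down, z forward; pixel columns grow to the right and rows downward; lengths in m; the calibration is good to about 2 mm. A picture is of the moment at which its call begins. camera_model takes no time and is no camera call.
- order.job_done(): hands the job in; it is judged then, once.
The state is a dict: "clock": time; "qpos": joint angles; "dq": joint speeds; "effort": joint torques, N m; "tool_pos": TCP position; "tcp_rot": TCP orientation; "contact_force": force on the tool from outside, world axes, zero at the start; "moment": the same for the moment, N m; "opening": opening from 0.0 (shut) to 1.0 (fully open); "gripper_force": force on a finger pad.
Only numpy, scipy, OpenCV 4.12 (cv2) and the standard library are available. Lean on these libraries where they do the work, as an engineer would, in place of code of your own. Each camera call takes 0.05 s, during which the arm holds its last target. There are 200 camera calls.

## Working session

There is one attempt and no reset: what is moved stays moved. The work goes in short steps, Python scripts to look and compute and a tool call to move; the robot and the scene stay as the last step left them, time stands still between calls to the robot, and variables do not carry over. Pictures are saved under pics/ and viewed, at most 10 in all, crops included, and the job is handed in when it is done.

Besides the shell and the picture viewer there is one more tool, called after "Emit:" by a JSON object that holds its "op" and its "data", one argument or row to a line. play_rows: Moves the arm, as the interface text tells. Its arguments: {"type":"object","properties":{"commands":{"type":"array","items":{"type":"array","items":{"type":"array","items":{"type":"number"}}}},"fingers":{"type":"number"}},"required":["commands"]}

```bash
ls; mkdir -p pics; cat > h.py <<'E'
import numpy as np, cv2
from bench import observe, optics, order
def cam(n):
    m=optics.camera_model(n); K=np.array([[m['fx'],0,m['cx']],[0,m['fy'],m['cy']],[0,0,1]])
    R=cv2.Rodrigues(np.array(m['rvec'],float))[0]; return K,R,np.array(m['tvec'],float).ravel()
def ray(n,uv,z):
    K,R,t=cam(n); uv=np.atleast_2d(uv).astype(float)
    d=(R.T@np.linalg.inv(K)@np.c_[uv,np.ones(len(uv))].T).T; c=-R.T@t
    return c+d*((z-c[2])/d[:,2])[:,None]
def proj(n,P):
    K,R,t=cam(n); q=(K@(R@np.atleast_2d(P).T+t[:,None])).T; return q[:,:2]/q[:,2:]
E
python3 - <<'E'
from h import *
for n in ('top','scene'):
    p,d=optics.get_image(n); cv2.imwrite(f'pics/{n}0.png',p[:,:,::-1]); np.save(f'{n}0.npy',d)
    K,R,t=cam(n); print(n,K[0,0],-R.T@t,R[2])
print(observe())
E
```

```text
pics
top 385.6672454729997 [ 0.34637702 -0.07736573  0.9953689 ] [ 0.20443301  0.00811794 -0.9788469 ]
scene 399.45135469936616 [1.2867334  0.10144769 0.90474782] [-0.64391698 -0.13249369 -0.7535359 ]
{'clock': 0.1, 'qpos': array([ 1.28803216e+00,  4.23748394e-01,  1.63059940e+00, -4.42455237e-06,
        1.08859421e+00, -1.90287493e-02]), 'dq': array([ 0.00023026, -0.00281266, -0.00236007, -0.00089277, -0.00016631,
        0.00045915]), 'effort': array([-3.28022916e-04, -5.45613170e+01, -2.74323893e+01,  6.45716884e-02,
        1.87847775e-02, -2.81326373e-05]), 'tool_pos': array([0.16281582, 0.60301957, 0.30199493]), 'tcp_rot': array([-3.14024348e+00, -2.17582369e-05,  2.87785928e+00]), 'contact_force': array([ 0.81595356, -0.29409877,  0.00356644]), 'moment': array([ 0.04279701, -0.03042054,  0.01336437]), 'gripper_force': 0.0, 'opening': 1.0003469531351117}
```

View pics/top0.png

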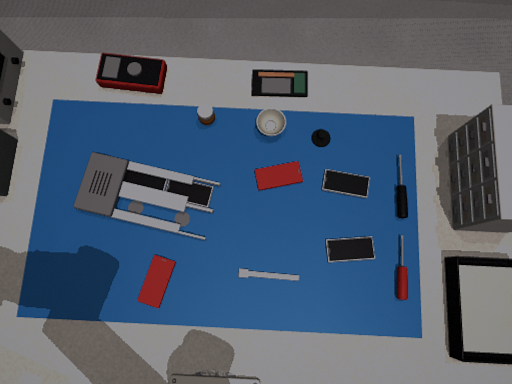

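View pics/scene0.png

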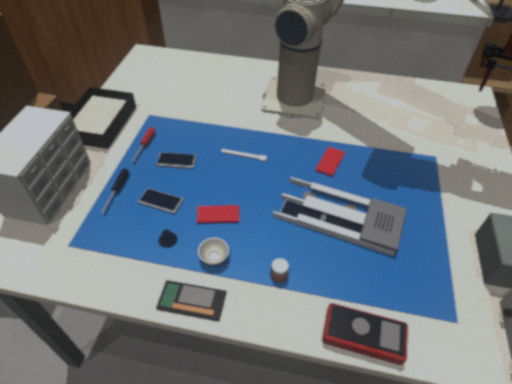

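```bash
python3 - <<'E'
import cv2,numpy as np
a=cv2.imread('pics/top0.png'); s=cv2.imread('pics/scene0.png')
A=cv2.resize(a[145:250,70:230],None,fx=5,fy=5,interpolation=2)[:520]
cv2.imwrite('pics/c1.png',A)
B=cv2.resize(a[155:275,310:390],(400,600),interpolation=2)
C=cv2.resize(s[140:220,130:210],(400,400),interpolation=2); C=np.vstack([C,np.zeros((200,400,3),np.uint8)])
cv2.imwrite('pics/c2.png',np.hstack([B,C]))
E
```

```text
(no output)
```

View pics/c1.png

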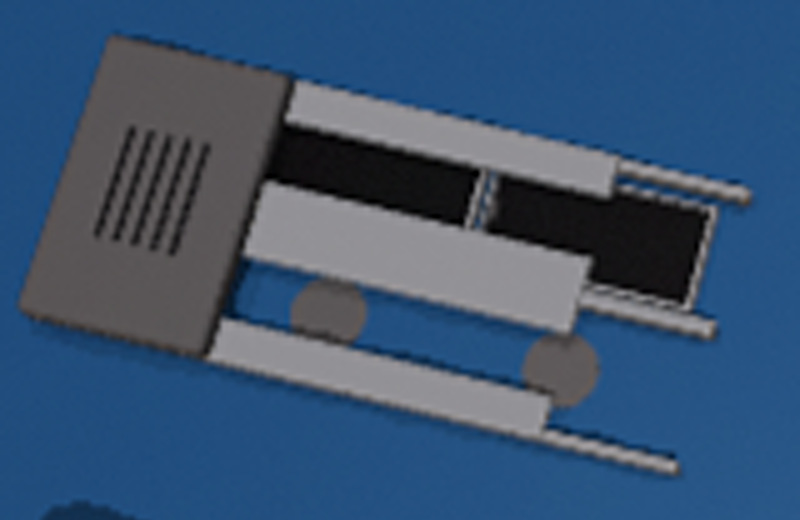

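View pics/c2.png

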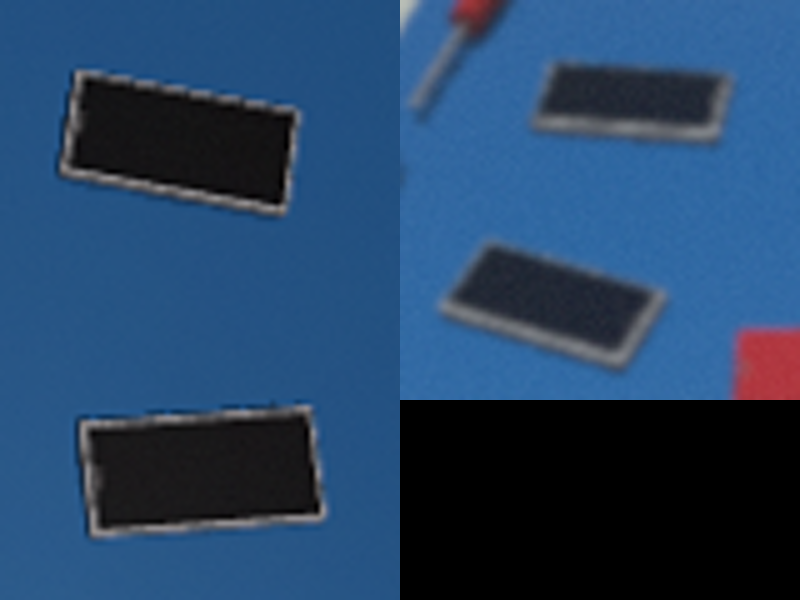

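Far lane (upper in top view) already holds two phones, with the seam at top px ~(166,185), so it is full. The near lane is empty.

Candidates are black phones at top (346,183) and (351,249), red look-alikes at (278,176) and (157,281), and the black tester at (280,83). I choose the two black glass, silver-rimmed ones, which the close crop confirms. Both go into the near lane.

```bash
python3 - <<'E'
from h import *
px=np.array([[112,36],[292,78],[205,357],[20,310],[592,258],[572,333],[552,397],[543,432],[622,158],[610,195],[749,197],[717,332],[679,468]],float)
px=(px+.5)/5-.5+[70,145]
M=np.array([[346,-76],[245,-76],[245,76],[346,76],[70,-20],[70,20],[70,54],[70,76],[70,-76],[70,-54],[0,-73],[0,0],[0,73]])/1000.
z=[.036]*4+[.024]*6+[.020]*3
W=np.vstack([ray('top',p,zz) for p,zz in zip(px,z)])[:,:2]
a=M.mean(0);b=W.mean(0);U,S,Vt=np.linalg.svd((M-a).T@(W-b));R=(U@Vt).T
t=b-R@a; yaw=np.arctan2(R[1,0],R[0,0]); print('rack',t,yaw,np.linalg.det(R)); print(np.round(((W-t)@R-M)*1000,1).tolist())
np.savez('rack.npz',R=R,t=t,yaw=yaw)
q=np.array([t+R@m for m in M])
for n in('top','scene'):
    p=cv2.imread(f'pics/{n}0.png'); hsv=cv2.cvtColor(p,cv2.COLOR_BGR2HSV)
    nb=((abs(hsv[:,:,0].astype(int)-108)>15)|(hsv[:,:,1]<140)).astype(np.uint8)
    for uv in ([(346,183),(351,249)] if n=='top' else [(160,201),(177,160)]):
        nn,l,st,ce=cv2.connectedComponentsWithStats(nb); k=l[uv[1],uv[0]]
        c=cv2.findContours((l==k).astype(np.uint8),0,1)[0][0][:,0]
        w=ray(n,c,.012)[:,:2]*1000
        (cx,cy),(ww,hh),an=cv2.minAreaRect(w.astype(np.float32)); print(n,st[k],(cx,cy),(ww,hh),an, 'rack', R.T@(np.array([cx,cy])/1000-t)*1000)
p=cv2.imread('pics/scene0.png');p=cv2.resize(p[160:270,260:420],None,fx=5,fy=5)
for m,zz in zip(q,z):
    u=(proj('scene',[m[0],m[1],zz])[0]-[260,160]+.5)*5; cv2.circle(p,tuple(int(v) for v in u),4,(0,0,255),1)
cv2.imwrite('pics/s1.png',p)
print('lane mouth',t+R@[0,.037])
E
```

```text
rack [0.50668553 0.03063616] 1.387621593953701 1.0000000000000002
[[-3.3, 1.7], [-0.1, 1.7], [-0.8, -0.3], [-3.7, -1.6], [1.2, -0.4], [0.8, -0.3], [1.9, -0.3], [1.5, -4.1], [0.1, 0.8], [1.0, -0.7], [1.3, 1.8], [-0.5, 1.5], [0.6, 0.3]]
top [ 322  169   49   30 1044] (598.3577880859375, -311.4810485839844) (121.92903900146484, 60.592281341552734) 82.17645263671875 rack [-319.69541572 -152.45598342]
top [ 326  236   50   27 1146] (427.0895690917969, -322.64251708984375) (59.858070373535156, 121.76627349853516) 6.970352649688721 rack [-361.86702386   13.91389572]
scene [137 188  47  26 731] (602.2379760742188, -307.4629211425781) (126.64730834960938, 65.62916564941406) 82.38377380371094 rack [-315.03772567 -155.5393469 ]
scene [156 152  41  17 577] (432.4915771484375, -317.84539794921875) (67.85358428955078, 126.83300018310547) 6.9043989181518555 rack [-356.16617162    9.47606665]
lane mouth [0.47030453 0.03737579]
```

View pics/s1.png

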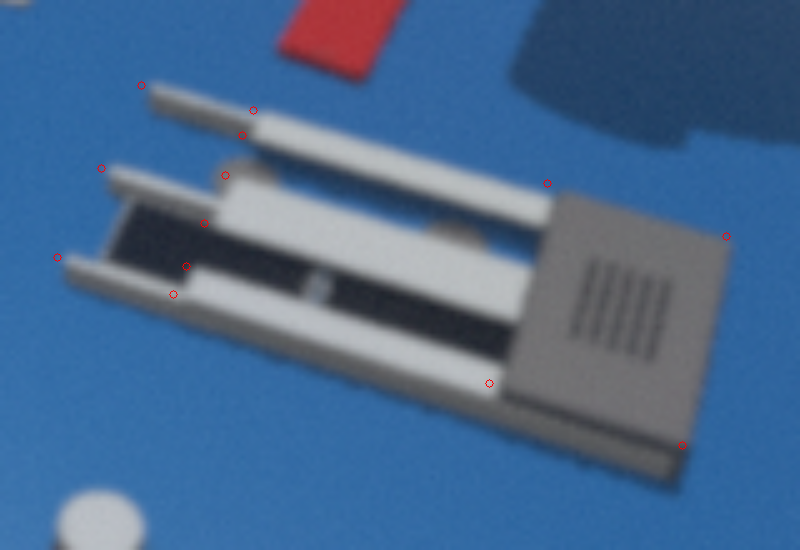

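```bash
cat >> h.py <<'E'
def rows(p0,y0,p1,y1,n):
    "tool-axis rows (shift/0.05, turn/pi) for a downward tool from (p0,yaw0) to (p1,yaw1)"
    p0=np.array(p0);d=(np.array(p1)-p0)/n;dy=(y1-y0)/n;out=[]
    for i in range(n):
        y=y0+i*dy;c,s=np.cos(y),np.sin(y)
        out.append([round(float(v),3) for v in ((c*d[0]+s*d[1])/.05,(s*d[0]-c*d[1])/.05,-d[2]/.05,0,0,-dy/np.pi)])
    for i in range(0,n,5): print(out[i:i+5])
def now():
    o=observe(); return o['tool_pos'],o['tcp_rot'][2]
E
python3 - <<'E'
from h import *
px=np.array([[292,78],[205,357],[592,258],[572,333],[552,397],[622,158],[610,195],[749,197],[717,332],[679,468]],float)
px=(px+.5)/5-.5+[70,145]
M=np.array([[245,-76],[245,76],[70,-20],[70,20],[70,54],[70,-76],[70,-54],[0,-73],[0,0],[0,73]])/1000.
z=[.036]*2+[.024]*5+[.020]*3
W=np.vstack([ray('top',p,zz) for p,zz in zip(px,z)])[:,:2]
a=M.mean(0);b=W.mean(0);U,S,Vt=np.linalg.svd((M-a).T@(W-b));R=(U@Vt).T
t=b-R@a; yaw=np.arctan2(R[1,0],R[0,0]); print('rack',t,yaw); print(np.round(((W-t)@R-M)*1000,1).tolist())
np.savez('rack.npz',R=R,t=t,yaw=yaw)
p,y=now()
rows(p,y,[.5,.2,.28],1.6,15)
rows([.5,.2,.28],1.6,[.594,-.354,.16],1.434,15)
E
```

```text
rack [0.50636604 0.03126039] 1.3873230020339367
[[-0.6, 1.4], [-1.4, -0.7], [0.7, -0.8], [0.2, -0.7], [1.3, -0.7], [-0.4, 0.4], [0.4, -1.1], [0.7, 1.3], [-1.0, 1.1], [0.1, -0.1]]
[[-0.574, -0.402, 0.029, 0.0, 0.0, 0.027], [-0.606, -0.351, 0.029, 0.0, 0.0, 0.027], [-0.634, -0.298, 0.029, 0.0, 0.0, 0.027], [-0.657, -0.243, 0.029, 0.0, 0.0, 0.027], [-0.675, -0.187, 0.029, 0.0, 0.0, 0.027]]
[[-0.689, -0.128, 0.029, 0.0, 0.0, 0.027], [-0.697, -0.069, 0.029, 0.0, 0.0, 0.027], [-0.701, -0.01, 0.029, 0.0, 0.0, 0.027], [-0.699, 0.05, 0.029, 0.0, 0.0, 0.027], [-0.692, 0.109, 0.029, 0.0, 0.0, 0.027]]
[[-0.68, 0.168, 0.029, 0.0, 0.0, 0.027], [-0.664, 0.225, 0.029, 0.0, 0.0, 0.027], [-0.642, 0.281, 0.029, 0.0, 0.0, 0.027], [-0.616, 0.334, 0.029, 0.0, 0.0, 0.027], [-0.585, 0.385, 0.029, 0.0, 0.0, 0.027]]
[[-0.742, 0.104, 0.16, 0.0, 0.0, 0.004], [-0.741, 0.112, 0.16, 0.0, 0.0, 0.004], [-0.74, 0.12, 0.16, 0.0, 0.0, 0.004], [-0.738, 0.128, 0.16, 0.0, 0.0, 0.004], [-0.737, 0.136, 0.16, 0.0, 0.0, 0.004]]
[[-0.735, 0.145, 0.16, 0.0, 0.0, 0.004], [-0.733, 0.153, 0.16, 0.0, 0.0, 0.004], [-0.732, 0.161, 0.16, 0.0, 0.0, 0.004], [-0.73, 0.169, 0.16, 0.0, 0.0, 0.004], [-0.728, 0.177, 0.16, 0.0, 0.0, 0.004]]
[[-0.726, 0.185, 0.16, 0.0, 0.0, 0.004], [-0.724, 0.193, 0.16, 0.0, 0.0, 0.004], [-0.722, 0.201, 0.16, 0.0, 0.0, 0.004], [-0.719, 0.209, 0.16, 0.0, 0.0, 0.004], [-0.717, 0.217, 0.16, 0.0, 0.0, 0.004]]
```

Emit:
{"op": "play_rows", "data": {
  "commands": [
    [[-0.57,-0.4,0.03,0,0,0.027],[-0.61,-0.35,0.03,0,0,0.027],[-0.63,-0.3,0.03,0,0,0.027],[-0.66,-0.24,0.03,0,0,0.027],[-0.68,-0.19,0.03,0,0,0.027]]
  ],
  "fingers": 1
}}

```text
clock: 0.6
tool_pos: [0.2761, 0.4678, 0.2948]
tcp_rot: [-3.141, 0.0, 2.45]
contact_force: [0.5, -0.6, -0.4]
opening: 1.004
gripper_force: 0.0
```

Emit:
{"op": "play_rows", "data": {
  "commands": [
    [[-0.69,-0.13,0.03,0,0,0.027],[-0.7,-0.07,0.03,0,0,0.027],[-0.7,-0.01,0.03,0,0,0.027],[-0.7,0.05,0.03,0,0,0.027],[-0.69,0.11,0.03,0,0,0.027]]
  ]
}}

```text
clock: 1.1
tool_pos: [0.389, 0.3335, 0.2874]
tcp_rot: [-3.141, 0.0, 2.026]
contact_force: [0.1, 0.4, 0.0]
opening: 1.0
gripper_force: 0.0
```

Emit:
{"op": "play_rows", "data": {
  "commands": [
    [[-0.68,0.17,0.03,0,0,0.027],[-0.66,0.22,0.03,0,0,0.027],[-0.64,0.28,0.03,0,0,0.027],[-0.62,0.33,0.03,0,0,0.027],[-0.58,0.38,0.03,0,0,0.027]]
  ]
}}

```text
clock: 1.6
tool_pos: [0.5013, 0.1999, 0.2799]
tcp_rot: [-3.141, 0.0, 1.602]
contact_force: [-0.7, 0.3, -1.3]
opening: 1.003
gripper_force: 0.0
```

Emit:
{"op": "play_rows", "data": {
  "commands": [
    [[-0.74,0.1,0.16,0,0,0.004],[-0.74,0.11,0.16,0,0,0.004],[-0.74,0.12,0.16,0,0,0.004],[-0.74,0.13,0.16,0,0,0.004],[-0.74,0.14,0.16,0,0,0.004]]
  ]
}}

```text
clock: 2.1
tool_pos: [0.5323, 0.015, 0.2397]
tcp_rot: [-3.141, -0.0, 1.542]
contact_force: [-0.1, 0.3, 0.1]
opening: 0.998
gripper_force: 0.0
```

Emit:
{"op": "play_rows", "data": {
  "commands": [
    [[-0.735,0.145,0.16,0,0,0.004],[-0.73,0.15,0.16,0,0,0.004],[-0.73,0.16,0.16,0,0,0.004],[-0.73,0.17,0.16,0,0,0.004],[-0.73,0.18,0.16,0,0,0.004]]
  ]
}}

```text
clock: 2.6
tool_pos: [0.5627, -0.1697, 0.1995]
tcp_rot: [-3.141, -0.0, 1.479]
contact_force: [0.6, 0.8, -0.1]
opening: 1.002
gripper_force: 0.0
```

Emit:
{"op": "play_rows", "data": {
  "commands": [
    [[-0.73,0.185,0.16,0,0,0.004],[-0.72,0.19,0.16,0,0,0.004],[-0.72,0.2,0.16,0,0,0.004],[-0.72,0.21,0.16,0,0,0.004],[-0.72,0.22,0.16,0,0,0.004]]
  ]
}}

```text
clock: 3.1
tool_pos: [0.5916, -0.3548, 0.1593]
tcp_rot: [-3.141, -0.0, 1.416]
contact_force: [0.4, 0.1, 0.2]
opening: 1.0
gripper_force: 0.0
```

Emit:
{"op": "play_rows", "data": {
  "commands": [
    [[0,0.04,0.38,0,0,-0.006],[0,0,0.38,0,0,0],[0,0,0.38,0,0,0],[0,0,0.37,0,0,0],[0,0,0,0,0,0]]
  ]
}}

```text
clock: 3.6
tool_pos: [0.5939, -0.3525, 0.0831]
tcp_rot: [-3.141, -0.0, 1.437]
contact_force: [1.1, -0.2, 0.2]
opening: 1.0
gripper_force: 0.0
```

Emit:
{"op": "play_rows", "data": {
  "commands": [
    [[0,0,0,0,0,0],[0,0,0,0,0,0],[0,0,0,0,0,0],[0,0,0,0,0,0],[0,0,0,0,0,0]]
  ],
  "fingers": -1
}}

```text
clock: 4.1
tool_pos: [0.5938, -0.3534, 0.0846]
tcp_rot: [-3.142, -0.0, 1.436]
contact_force: [-0.1, 1.0, -0.9]
opening: 0.658
gripper_force: 30.0
```

Emit:
{"op": "play_rows", "data": {
  "commands": [
    [[0,0,0,0,0,0],[0,0,0,0,0,0],[0,0,0,0,0,0],[0,0,0,0,0,0]]
  ]
}}

```text
clock: 4.5
tool_pos: [0.5938, -0.3536, 0.0847]
tcp_rot: [-3.142, -0.0, 1.436]
contact_force: [-1.1, -0.3, -0.4]
opening: 0.656
gripper_force: 30.0
```

```bash
python3 - <<'E'
from h import *
r=np.load('rack.npz');R,t=r['R'],r['t']
p,y=now(); print(R.T@(p[:2]-t))
w=t+R@[-.13,.037]+[.002,.002]
rows([p[0],p[1],.124],y,[w[0],w[1],.124],float(r['yaw']),10); print(w)
E
```

```text
[-0.36247389 -0.15616082]
[[0.488, -0.36, -0.0, 0.0, 0.0, 0.002], [0.486, -0.362, -0.0, 0.0, 0.0, 0.002], [0.484, -0.365, -0.0, 0.0, 0.0, 0.002], [0.482, -0.367, -0.0, 0.0, 0.0, 0.002], [0.481, -0.369, -0.0, 0.0, 0.0, 0.002]]
[[0.479, -0.372, -0.0, 0.0, 0.0, 0.002], [0.477, -0.374, -0.0, 0.0, 0.0, 0.002], [0.475, -0.376, -0.0, 0.0, 0.0, 0.002], [0.473, -0.379, -0.0, 0.0, 0.0, 0.002], [0.471, -0.381, -0.0, 0.0, 0.0, 0.002]]
[ 0.44826911 -0.08780719]
```

Emit:
{"op": "play_rows", "data": {
  "commands": [
    [[0,0,-0.2,0,0,0],[0,0,-0.3,0,0,0],[0,0,-0.3,0,0,0]]
  ]
}}

```text
clock: 4.8
tool_pos: [0.594, -0.3538, 0.1262]
tcp_rot: [3.141, 0.0, 1.436]
contact_force: [-0.5, 0.3, -0.9]
opening: 0.656
gripper_force: 30.0
```

Emit:
{"op": "play_rows", "data": {
  "commands": [
    [[0.49,-0.36,0,0,0,0.0016],[0.49,-0.36,0,0,0,0.0016],[0.48,-0.365,0,0,0,0.0016],[0.48,-0.37,0,0,0,0.0016],[0.48,-0.37,0,0,0,0.0016]]
  ]
}}

```text
clock: 5.3
tool_pos: [0.521, -0.2201, 0.1264]
tcp_rot: [3.139, 0.001, 1.41]
contact_force: [0.1, 0.8, -1.2]
opening: 0.653
gripper_force: 30.0
```

Emit:
{"op": "play_rows", "data": {
  "commands": [
    [[0.48,-0.37,0,0,0,0.0016],[0.48,-0.37,0,0,0,0.0016],[0.475,-0.375,0,0,0,0.0016],[0.47,-0.38,0,0,0,0.0016],[0.47,-0.38,0,0,0,0.0016]]
  ]
}}

```text
clock: 5.8
tool_pos: [0.4489, -0.0871, 0.1262]
tcp_rot: [3.139, 0.0, 1.385]
contact_force: [0.1, 0.5, -1.4]
opening: 0.657
gripper_force: 30.0
```

Emit:
{"op": "play_rows", "data": {
  "commands": [
    [[0,0,0.3,0,0,0],[0,0,0.3,0,0,0],[0,0,0.12,0,0,0],[0,0,0,0,0,0]]
  ]
}}

```text
clock: 6.2
tool_pos: [0.449, -0.0879, 0.089]
tcp_rot: [3.141, 0.0, 1.385]
contact_force: [-0.6, -0.4, -2.2]
opening: 0.658
gripper_force: 30.0
```

```bash
python3 - <<'E'
from h import *
for n in ('top','scene'):
    p,_=optics.get_image(n); cv2.imwrite(f'pics/{n}1.png',p[:,:,::-1])
r=np.load('rack.npz');R,t=r['R'],r['t']
p,y=now(); print(p,y,R.T@(p[:2]-t))
a=cv2.imread('pics/top1.png')[160:280,70:330]; s=cv2.imread('pics/scene1.png')[150:270,200:400]
cv2.imwrite('pics/d1.png',np.hstack([cv2.resize(a,None,fx=3,fy=3),cv2.resize(s,None,fx=2,fy=3)[:, :0]]))
A=cv2.resize(cv2.imread('pics/top1.png')[180:250,150:310],None,fx=5,fy=5); S=cv2.resize(cv2.imread('pics/scene1.png')[160:210,220:380],None,fx=5,fy=5)
cv2.imwrite('pics/d1.png',np.vstack([A,S])[:600])
E
```

```text
[ 0.44924752 -0.08806881  0.08934811] 1.3852197600476992 [-0.1277474   0.03438874]
```

View pics/d1.png

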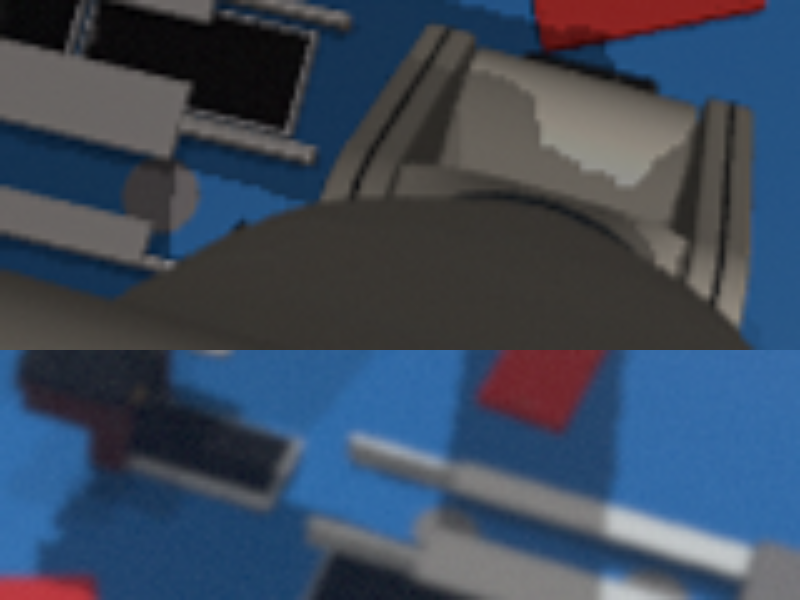

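```bash
python3 - <<'E'
from h import *
r=np.load('rack.npz');R,t=r['R'],r['t']
f=lambda x,y,z: R.T@(ray('scene',[(x+.5)/5-.5+220,(y-349.5)/5-.5+160],z)[0,:2]-t)*1000
for q in [(302,437,.0166),(276,494,.0166),(132,458,.0166),(351,442,.02),(310,524,.02),(456,468,.024),(420,560,.024)]: print(q,f(*q))
E
```

```text
(302, 437, 0.0166) [-23.10160384  64.91121034]
(276, 494, 0.0166) [-21.45583152  14.46993553]
(132, 458, 0.0166) [-112.25196794    7.82645986]
(351, 442, 0.02) [ 6.76886407 69.53236072]
(310, 524, 0.02) [ 6.10345642 -2.92826399]
(456, 468, 0.024) [72.79197795 70.1454658 ]
(420, 560, 0.024) [74.78378819 -7.48462165]
```

```bash
python3 - <<'E'
from h import *
r=np.load('rack.npz');R,t=r['R'],r['t']
im=cv2.imread('pics/scene1.png').astype(np.float32)
def prof(xs,ys,z):
    acc=0
    for x in xs:
        P=np.array([np.r_[t+R@[x/1000,y/1000],z] for y in ys]); u=proj('scene',P).astype(np.float32)
        acc=acc+cv2.remap(im,u[None,:,0],u[None,:,1],cv2.INTER_LINEAR)[0]
    return acc/len(xs)
ys=np.arange(-14,86,2)
a=prof([-45,-40,-35,-30],ys,.0166);b=prof([15,20,25,30,35],ys,.02)
for y,p,q in zip(ys,a,b): print(y,p.astype(int),q.astype(int))
E
```

```text
-14 [106  66  29] [87 82 78]
-12 [106  66  29] [91 88 85]
-10 [104  65  30] [95 93 92]
-8 [102  65  32] [100  99  97]
-6 [99 66 37] [105 105 104]
-4 [96 68 46] [112 111 111]
-2 [93 73 58] [118 117 116]
0 [94 80 71] [121 118 115]
2 [97 88 82] [123 115 109]
4 [99 93 89] [126 108  96]
6 [99 93 90] [130 101  80]
8 [93 88 85] [138  98  66]
10 [82 76 73] [148  99  55]
12 [68 62 59] [157 102  50]
14 [57 49 45] [163 104  49]
16 [49 39 35] [166 106  48]
18 [44 32 27] [167 107  48]
20 [42 29 23] [168 108  49]
22 [41 29 23] [169 108  50]
24 [42 30 23] [169 108  50]
26 [42 31 24] [168 108  49]
28 [43 32 27] [168 107  49]
30 [44 35 30] [168 107  49]
32 [47 37 33] [168 108  49]
34 [49 40 35] [168 108  49]
36 [51 42 37] [168 108  48]
38 [52 44 39] [167 107  49]
40 [53 44 40] [167 107  49]
42 [53 44 39] [166 106  48]
44 [52 43 39] [164 105  47]
46 [52 44 39] [160 102  46]
48 [52 43 38] [153  98  46]
50 [52 43 39] [142  93  48]
52 [55 45 40] [129  89  54]
54 [60 49 43] [118  87  62]
56 [70 56 48] [108  87  72]
58 [87 68 55] [102  89  80]
60 [106  80  61] [98 91 86]
62 [124  91  63] [99 95 92]
64 [139  98  62] [103 100  99]
66 [149 101  59] [112 110 108]
68 [153 102  55] [127 123 121]
70 [154 100  50] [144 138 133]
72 [152  98  46] [159 150 142]
74 [150  96  44] [169 153 141]
76 [148  95  43] [172 149 131]
78 [148  94  43] [172 140 114]
80 [148  94  43] [171 128  94]
82 [148  95  44] [169 117  74]
84 [147  94  43] [168 111  61]
```

Emit:
{"op": "play_rows", "data": {
  "commands": [
    [[0,-0.065,0,0,0,-0.0005],[0,0,0.085,0,0,0],[0.3,0,0,0,0,0],[0.3,0,0,0,0,0],[0.2,0,0,0,0,0]]
  ]
}}

```text
clock: 6.8
tool_pos: [0.453, -0.0474, 0.0845]
tcp_rot: [3.141, 0.0, 1.387]
contact_force: [-0.9, -0.5, 0.6]
opening: 0.655
gripper_force: 30.0
```

Emit:
{"op": "play_rows", "data": {
  "commands": [
    [[0.15,0,0,0,0,0],[0.15,0,0,0,0,0]]
  ]
}}

```text
clock: 7.0
tool_pos: [0.4558, -0.0328, 0.0845]
tcp_rot: [3.141, 0.0, 1.387]
contact_force: [0.2, -2.0, 1.3]
opening: 0.658
gripper_force: 30.0
```

Emit:
{"op": "play_rows", "data": {
  "commands": [
    [[0.3,0,0,0,0,0],[0.3,0,0,0,0,0],[0.2,0,0,0,0,0],[0.1,0,0,0,0,0]]
  ]
}}

```text
clock: 7.4
tool_pos: [0.464, 0.0118, 0.0845]
tcp_rot: [3.141, 0.0, 1.388]
contact_force: [-0.2, -3.4, 3.4]
opening: 0.655
gripper_force: 30.0
```

```bash
python3 - <<'E'
from h import *
p,_=optics.get_image('scene'); cv2.imwrite('pics/scene2.png',p[:,:,::-1]); cv2.imwrite('pics/e1.png',cv2.resize(p[150:250,220:340,::-1],None,fx=5,fy=5))
r=np.load('rack.npz');p,y=now();print(r['R'].T@(p[:2]-r['t']),y)
E
```

```text
[-0.02660838  0.03798807] 1.387853850508951
```

View pics/e1.png

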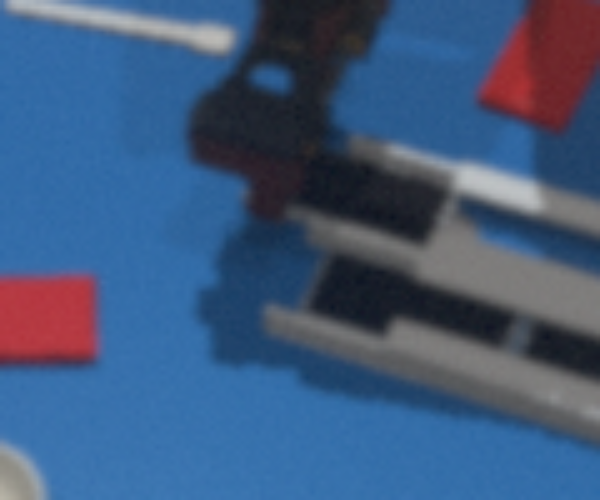

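Emit:
{"op": "play_rows", "data": {
  "commands": [
    [[0,0,0,0,0,0],[0,0,0,0,0,0],[0,0,0,0,0,0],[0,0,0,0,0,0],[0,0,0,0,0,0]]
  ],
  "fingers": 1
}}

```text
clock: 7.95
tool_pos: [0.4637, 0.0109, 0.0844]
tcp_rot: [-3.141, 0.0, 1.387]
contact_force: [0.4, 0.9, 0.5]
opening: 0.994
gripper_force: 0.0
```

Emit:
{"op": "play_rows", "data": {
  "commands": [
    [[-0.2,0,0,0,0,0],[-0.3,0,0,0,0,0],[-0.4,0,0,0,0,0]]
  ]
}}

```text
clock: 8.25
tool_pos: [0.4554, -0.0338, 0.0844]
tcp_rot: [3.141, 0.0, 1.388]
contact_force: [0.8, -0.7, 0.2]
opening: 1.001
gripper_force: 0.0
```

Emit:
{"op": "play_rows", "data": {
  "commands": [
    [[0,0,0,0,0,0],[0,0,0,0,0,0],[0,0,0,0,0,0],[0,0,0,0,0,0],[0,0,0,0,0,0]]
  ],
  "fingers": -1
}}

```text
clock: 8.75
tool_pos: [0.4557, -0.0327, 0.0844]
tcp_rot: [3.141, -0.0, 1.388]
contact_force: [0.3, 0.1, 0.0]
opening: 0.584
gripper_force: 0.0
```

Emit:
{"op": "play_rows", "data": {
  "commands": [
    [[0,0,0,0,0,0],[0,0,0,0,0,0],[0,0,0,0,0,0],[0,0,0,0,0,0],[0,0,0,0,0,0]]
  ]
}}

```text
clock: 9.25
tool_pos: [0.4556, -0.0331, 0.0844]
tcp_rot: [3.142, 0.0, 1.387]
contact_force: [0.7, -0.6, -0.1]
opening: 0.125
gripper_force: 0.0
```

Emit:
{"op": "play_rows", "data": {
  "commands": [
    [[0,0,0,0,0,0],[0,0,0,0,0,0],[0.2,0,0,0,0,0],[0.2,0,0,0,0,0],[0.2,0,0,0,0,0]]
  ]
}}

```text
clock: 9.75
tool_pos: [0.4612, -0.0027, 0.0844]
tcp_rot: [-3.142, 0.0, 1.387]
contact_force: [-0.2, -0.7, -0.7]
opening: 0.009
gripper_force: 0.6
```

Emit:
{"op": "play_rows", "data": {
  "commands": [
    [[0.24,0,0,0,0,0],[0.24,0,0,0,0,0],[0.24,0,0,0,0,0],[0.24,0,0,0,0,0],[0.24,0,0,0,0,0]]
  ]
}}

```text
clock: 10.25
tool_pos: [0.4721, 0.0565, 0.0844]
tcp_rot: [-3.142, 0.0, 1.387]
contact_force: [-1.7, -1.2, 0.5]
opening: 0.001
gripper_force: 0.7
```

Emit:
{"op": "play_rows", "data": {
  "commands": [
    [[0.2,0,0,0,0,0],[0.15,0,0,0,0,0],[0.1,0,0,0,0,0],[0.05,0,0,0,0,0]]
  ]
}}

```text
clock: 10.65
tool_pos: [0.4766, 0.0803, 0.0844]
tcp_rot: [-3.142, 0.0, 1.387]
contact_force: [-1.0, -3.3, 1.3]
opening: 0.006
gripper_force: 1.1
```

Emit:
{"op": "play_rows", "data": {
  "commands": [
    [[-0.2,0,0,0,0,0],[0,0,-0.4,0,0,0],[0,0,-0.4,0,0,0]]
  ]
}}

```text
clock: 10.95
tool_pos: [0.474, 0.0691, 0.1243]
tcp_rot: [-3.14, 0.001, 1.386]
contact_force: [0.8, 0.4, 0.7]
opening: 0.007
gripper_force: 0.0
```

```bash
python3 - <<'E'
from h import *
p,y=now(); print(p)
rows(p,y,[.4346,-.3653,p[2]],1.6925,15)
E
```

```text
[0.4739732  0.06907154 0.12429999]
[[-0.579, 0.055, -0.0, 0.0, 0.0, -0.007], [-0.58, 0.043, -0.0, 0.0, 0.0, -0.007], [-0.581, 0.031, -0.0, 0.0, 0.0, -0.007], [-0.581, 0.019, -0.0, 0.0, 0.0, -0.007], [-0.581, 0.007, -0.0, 0.0, 0.0, -0.007]]
[[-0.582, -0.005, -0.0, 0.0, 0.0, -0.007], [-0.581, -0.016, -0.0, 0.0, 0.0, -0.007], [-0.581, -0.028, -0.0, 0.0, 0.0, -0.007], [-0.58, -0.04, -0.0, 0.0, 0.0, -0.007], [-0.579, -0.052, -0.0, 0.0, 0.0, -0.007]]
[[-0.578, -0.064, -0.0, 0.0, 0.0, -0.007], [-0.577, -0.076, -0.0, 0.0, 0.0, -0.007], [-0.575, -0.087, -0.0, 0.0, 0.0, -0.007], [-0.573, -0.099, -0.0, 0.0, 0.0, -0.007], [-0.571, -0.111, -0.0, 0.0, 0.0, -0.007]]
```

Emit:
{"op": "play_rows", "data": {
  "commands": [
    [[-0.58,0.055,0,0,0,-0.0065],[-0.58,0.045,0,0,0,-0.0065],[-0.58,0.03,0,0,0,-0.0065],[-0.58,0.02,0,0,0,-0.0065],[-0.58,0.01,0,0,0,-0.0065]]
  ],
  "fingers": 1
}}

```text
clock: 11.45
tool_pos: [0.4613, -0.0765, 0.1244]
tcp_rot: [-3.142, -0.0, 1.489]
contact_force: [1.1, -0.1, -0.3]
opening: 0.425
gripper_force: 0.0
```

Emit:
{"op": "play_rows", "data": {
  "commands": [
    [[-0.58,-0.005,0,0,0,-0.0065],[-0.58,-0.015,0,0,0,-0.0065],[-0.58,-0.03,0,0,0,-0.0065],[-0.58,-0.04,0,0,0,-0.0065],[-0.58,-0.05,0,0,0,-0.0065]]
  ]
}}

```text
clock: 11.95
tool_pos: [0.4481, -0.2211, 0.1243]
tcp_rot: [-3.141, -0.0, 1.591]
contact_force: [0.5, -0.2, 0.1]
opening: 0.872
gripper_force: 0.0
```

Emit:
{"op": "play_rows", "data": {
  "commands": [
    [[-0.58,-0.065,0,0,0,-0.0065],[-0.58,-0.075,0,0,0,-0.0065],[-0.575,-0.085,0,0,0,-0.0065],[-0.575,-0.1,0,0,0,-0.0065],[-0.57,-0.11,0,0,0,-0.0065]]
  ]
}}

```text
clock: 12.45
tool_pos: [0.435, -0.3661, 0.1243]
tcp_rot: [-3.141, -0.0, 1.693]
contact_force: [0.6, -0.2, -0.5]
opening: 0.999
gripper_force: 0.0
```

Emit:
{"op": "play_rows", "data": {
  "commands": [
    [[0,0,0.3,0,0,0],[0,0,0.3,0,0,0],[0,0,0.2,0,0,0],[0,0,0,0,0,0]]
  ]
}}

```text
clock: 12.85
tool_pos: [0.4354, -0.363, 0.0829]
tcp_rot: [-3.14, -0.002, 1.694]
contact_force: [0.5, -1.0, 0.6]
opening: 1.001
gripper_force: 0.0
```

Emit:
{"op": "play_rows", "data": {
  "commands": [
    [[0,0,0,0,0,0],[0,0,0,0,0,0],[0,0,0,0,0,0],[0,0,0,0,0,0],[0,0,0,0,0,0]]
  ],
  "fingers": -1
}}

```text
clock: 13.35
tool_pos: [0.4362, -0.3641, 0.0843]
tcp_rot: [-3.141, -0.0, 1.693]
contact_force: [-0.1, -0.2, -1.3]
opening: 0.662
gripper_force: 29.8
```

Emit:
{"op": "play_rows", "data": {
  "commands": [
    [[0,0,0,0,0,0],[0,0,0,0,0,0],[0,0,-0.2,0,0,0],[0,0,-0.3,0,0,0],[0,0,-0.3,0,0,0]]
  ]
}}

```text
clock: 13.85
tool_pos: [0.4363, -0.3645, 0.1259]
tcp_rot: [3.141, 0.0, 1.693]
contact_force: [0.0, -1.1, -1.3]
opening: 0.653
gripper_force: 29.8
```

```bash
python3 - <<'E'
from h import *
r=np.load('rack.npz');R,t=r['R'],r['t']
p,y=now(); print(p,y)
w=t+R@[-.132,.038]
rows([p[0],p[1],.124],y,[w[0],w[1],.124],1.3875,10); print(w)
E
```

```text
[ 0.43631144 -0.36450575  0.1258514 ] 1.6933816956659862
[[0.54, 0.084, -0.0, 0.0, 0.0, 0.01], [0.542, 0.067, -0.0, 0.0, 0.0, 0.01], [0.544, 0.051, -0.0, 0.0, 0.0, 0.01], [0.545, 0.034, -0.0, 0.0, 0.0, 0.01], [0.546, 0.017, -0.0, 0.0, 0.0, 0.01]]
[[0.546, 0.001, -0.0, 0.0, 0.0, 0.01], [0.546, -0.016, -0.0, 0.0, 0.0, 0.01], [0.545, -0.033, -0.0, 0.0, 0.0, 0.01], [0.544, -0.049, -0.0, 0.0, 0.0, 0.01], [0.542, -0.066, -0.0, 0.0, 0.0, 0.01]]
[ 0.444921   -0.09159118]
```

Emit:
{"op": "play_rows", "data": {
  "commands": [
    [[0.54,0.085,0,0,0,0.0097],[0.54,0.065,0,0,0,0.0097],[0.545,0.05,0,0,0,0.0097],[0.545,0.035,0,0,0,0.0097],[0.545,0.015,0,0,0,0.0097]]
  ]
}}

```text
clock: 14.35
tool_pos: [0.4408, -0.2273, 0.126]
tcp_rot: [3.14, 0.001, 1.54]
contact_force: [-0.1, -0.6, -1.6]
opening: 0.659
gripper_force: 29.8
```

Emit:
{"op": "play_rows", "data": {
  "commands": [
    [[0.545,0,0,0,0,0.0097],[0.545,-0.015,0,0,0,0.0097],[0.545,-0.035,0,0,0,0.0097],[0.545,-0.05,0,0,0,0.0097],[0.54,-0.065,0,0,0,0.0097]]
  ]
}}

```text
clock: 14.85
tool_pos: [0.445, -0.0908, 0.1259]
tcp_rot: [3.139, 0.0, 1.387]
contact_force: [0.7, -0.2, -1.9]
opening: 0.657
gripper_force: 29.8
```

Emit:
{"op": "play_rows", "data": {
  "commands": [
    [[0,0,0.3,0,0,0],[0,0,0.3,0,0,0],[0,0,0.22,0,0,0],[0,0,0,0,0,0]]
  ]
}}

```text
clock: 15.25
tool_pos: [0.4447, -0.0917, 0.0834]
tcp_rot: [3.142, -0.0, 1.389]
contact_force: [-0.1, 0.6, -1.3]
opening: 0.661
gripper_force: 30.0
```

```bash
python3 - <<'E'
from h import *
r=np.load('rack.npz');R,t=r['R'],r['t']
p,y=now(); print(p,y,R.T@(p[:2]-t))
E
```

```text
[ 0.44465975 -0.09174391  0.08338763] 1.3885926908169972 [-0.13219784  0.038229  ]
```

Aligned as before, so I insert it the same way, about 104 mm.

Emit:
{"op": "play_rows", "data": {
  "commands": [
    [[0.3,0,0,0,0,0],[0.3,0,0,0,0,0],[0.3,0,0,0,0,0],[0.2,0,0,0,0,0]]
  ]
}}

```text
clock: 15.65
tool_pos: [0.4549, -0.0371, 0.0841]
tcp_rot: [3.141, -0.0, 1.389]
contact_force: [-0.3, 0.1, -1.6]
opening: 0.657
gripper_force: 30.0
```

Emit:
{"op": "play_rows", "data": {
  "commands": [
    [[0.25,0,0,0,0,0],[0.25,0,0,0,0,0],[0.25,0,0,0,0,0],[0.2,0,0,0,0,0]]
  ]
}}

```text
clock: 16.05
tool_pos: [0.4632, 0.0101, 0.0835]
tcp_rot: [3.142, 0.0, 1.389]
contact_force: [0.1, -1.2, -1.4]
opening: 0.657
gripper_force: 30.0
```

Emit:
{"op": "play_rows", "data": {
  "commands": [
    [[0,0,0,0,0,0],[0,0,0,0,0,0],[0,0,0,0,0,0],[0,0,0,0,0,0],[0,0,0,0,0,0]]
  ],
  "fingers": 1
}}

```text
clock: 16.55
tool_pos: [0.463, 0.0088, 0.0835]
tcp_rot: [3.142, -0.0, 1.388]
contact_force: [0.4, -0.2, -0.0]
opening: 1.0
gripper_force: 0.0
```

Emit:
{"op": "play_rows", "data": {
  "commands": [
    [[-0.2,0,0,0,0,0],[-0.3,0,0,0,0,0],[-0.4,0,0,0,0,0]]
  ]
}}

```text
clock: 16.85
tool_pos: [0.4547, -0.0358, 0.0834]
tcp_rot: [3.142, 0.0, 1.39]
contact_force: [0.5, 0.6, -0.1]
opening: 0.996
gripper_force: 0.0
```

Emit:
{"op": "play_rows", "data": {
  "commands": [
    [[0,0,0,0,0,0],[0,0,0,0,0,0],[0,0,0,0,0,0],[0,0,0,0,0,0],[0,0,0,0,0,0]]
  ],
  "fingers": -1
}}

```text
clock: 17.35
tool_pos: [0.4549, -0.0347, 0.0835]
tcp_rot: [3.142, -0.0, 1.389]
contact_force: [-0.3, 0.1, 0.8]
opening: 0.585
gripper_force: 0.0
```

Emit:
{"op": "play_rows", "data": {
  "commands": [
    [[0,0,0,0,0,0],[0,0,0,0,0,0],[0,0,0,0,0,0],[0,0,0,0,0,0],[0,0,0,0,0,0]]
  ]
}}

```text
clock: 17.85
tool_pos: [0.4548, -0.0351, 0.0834]
tcp_rot: [-3.142, 0.0, 1.389]
contact_force: [-0.2, 0.7, -0.5]
opening: 0.13
gripper_force: 0.0
```

Emit:
{"op": "play_rows", "data": {
  "commands": [
    [[0,0,0,0,0,0],[0,0,0,0,0,0],[0,0,0,0,0,0]]
  ]
}}

```text
clock: 18.15
tool_pos: [0.4548, -0.0351, 0.0834]
tcp_rot: [-3.142, 0.0, 1.389]
contact_force: [0.2, -0.3, 0.1]
opening: 0.005
gripper_force: 0.0
```

```bash
python3 - <<'E'
from h import *
p,_=optics.get_image('scene'); cv2.imwrite('pics/e2.png',cv2.resize(p[150:250,220:340,::-1],None,fx=5,fy=5))
r=np.load('rack.npz');p,y=now();print(r['R'].T@(p[:2]-r['t']),y)
E
```

```text
[-0.07468608  0.03850306] 1.3886457388830218
```

View pics/e2.png

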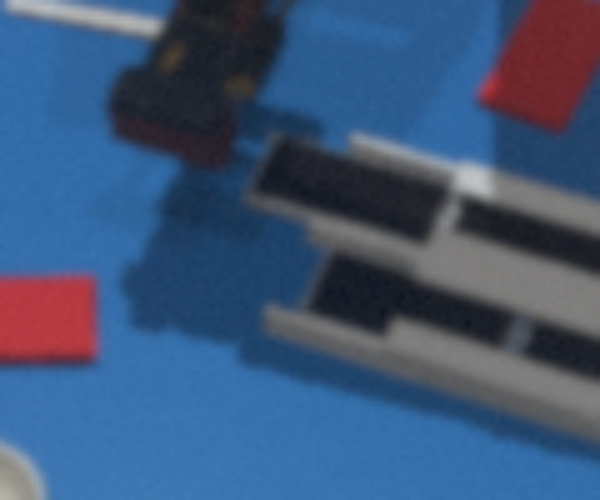

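Emit:
{"op": "play_rows", "data": {
  "commands": [
    [[0.2,0,0,0,0,0],[0.2,0,0,0,0,0],[0.2,0,0,0,0,0],[0.2,0,0,0,0,0],[0.2,0,0,0,0,0]]
  ]
}}

```text
clock: 18.7
tool_pos: [0.464, 0.0151, 0.0834]
tcp_rot: [-3.141, 0.0, 1.389]
contact_force: [-0.9, -2.2, 0.8]
opening: 0.003
gripper_force: 1.4
```

Emit:
{"op": "play_rows", "data": {
  "commands": [
    [[0.12,0,0,0,0,0],[0.12,0,0,0,0,0],[0.08,0,0,0,0,0],[0.08,0,0,0,0,0]]
  ]
}}

```text
clock: 19.1
tool_pos: [0.4675, 0.034, 0.0834]
tcp_rot: [-3.141, 0.0, 1.389]
contact_force: [-0.4, -4.2, 1.0]
opening: 0.006
gripper_force: 1.6
```

Emit:
{"op": "play_rows", "data": {
  "commands": [
    [[0.02,0,0,0,0,0],[0.02,0,0,0,0,0],[0.02,0,0,0,0,0]]
  ]
}}

```text
clock: 19.4
tool_pos: [0.468, 0.0366, 0.0834]
tcp_rot: [-3.141, 0.0, 1.388]
contact_force: [-0.5, -2.6, 0.3]
opening: 0.004
gripper_force: 1.6
```

Emit:
{"op": "play_rows", "data": {
  "commands": [
    [[0.03,0,0,0,0,0],[0.03,0,0,0,0,0],[0.02,0,0,0,0,0],[0.02,0,0,0,0,0],[0,0,0,0,0,0]]
  ]
}}

```text
clock: 19.9
tool_pos: [0.469, 0.0418, 0.0834]
tcp_rot: [3.142, -0.0, 1.389]
contact_force: [-0.8, -1.4, -0.1]
opening: 0.004
gripper_force: 0.8
```

Emit:
{"op": "play_rows", "data": {
  "commands": [
    [[0.02,0,0,0,0,0],[0.02,0,0,0,0,0],[0.02,0,0,0,0,0],[0.02,0,0,0,0,0]]
  ]
}}

```text
clock: 20.3
tool_pos: [0.4697, 0.0456, 0.0834]
tcp_rot: [-3.142, 0.0, 1.389]
contact_force: [0.3, -3.6, 1.0]
opening: 0.01
gripper_force: 1.6
```

Emit:
{"op": "play_rows", "data": {
  "commands": [
    [[0.02,0,0,0,0,0],[0.02,0,0,0,0,0],[0.02,0,0,0,0,0]]
  ]
}}

```text
clock: 20.6
tool_pos: [0.4703, 0.0486, 0.0834]
tcp_rot: [3.142, 0.0, 1.389]
contact_force: [-0.6, -3.4, 1.9]
opening: 0.004
gripper_force: 1.6
```

Emit:
{"op": "play_rows", "data": {
  "commands": [
    [[0.02,0,0,0,0,0],[0.02,0,0,0,0,0],[0.02,0,0,0,0,0]]
  ]
}}

```text
clock: 20.9
tool_pos: [0.4708, 0.0515, 0.0834]
tcp_rot: [-3.142, 0.0, 1.389]
contact_force: [-0.8, -3.1, 1.9]
opening: 0.003
gripper_force: 1.6
```

Emit:
{"op": "play_rows", "data": {
  "commands": [
    [[0.02,0,0,0,0,0],[0.02,0,0,0,0,0],[0.02,0,0,0,0,0]]
  ]
}}

```text
clock: 21.2
tool_pos: [0.4714, 0.0545, 0.0834]
tcp_rot: [-3.142, 0.0, 1.389]
contact_force: [-0.4, -4.3, 0.9]
opening: 0.009
gripper_force: 1.6
```

Emit:
{"op": "play_rows", "data": {
  "commands": [
    [[0.02,0,0,0,0,0],[0.02,0,0,0,0,0],[0.02,0,0,0,0,0]]
  ]
}}

```text
clock: 21.5
tool_pos: [0.4719, 0.0574, 0.0834]
tcp_rot: [-3.142, 0.0, 1.389]
contact_force: [0.4, -3.7, 2.2]
opening: 0.005
gripper_force: 1.6
```

Emit:
{"op": "play_rows", "data": {
  "commands": [
    [[0.02,0,0,0,0,0],[0.02,0,0,0,0,0],[0.02,0,0,0,0,0]]
  ]
}}

```text
clock: 21.8
tool_pos: [0.4724, 0.0603, 0.0834]
tcp_rot: [-3.142, 0.0, 1.389]
contact_force: [-0.3, -3.2, 1.9]
opening: 0.006
gripper_force: 1.6
```

Emit:
{"op": "play_rows", "data": {
  "commands": [
    [[0.02,0,0,0,0,0],[0.02,0,0,0,0,0],[0.02,0,0,0,0,0]]
  ]
}}

```text
clock: 22.1
tool_pos: [0.473, 0.0633, 0.0834]
tcp_rot: [-3.142, 0.0, 1.389]
contact_force: [0.0, -3.3, 1.3]
opening: 0.002
gripper_force: 1.6
```

Emit:
{"op": "play_rows", "data": {
  "commands": [
    [[0.02,0,0,0,0,0],[0.02,0,0,0,0,0],[0.02,0,0,0,0,0]]
  ]
}}

```text
clock: 22.4
tool_pos: [0.4729, 0.0653, 0.0834]
tcp_rot: [-3.14, 0.002, 1.389]
contact_force: [-1.9, -14.2, 4.8]
opening: 0.007
gripper_force: 6.9
```

Emit:
{"op": "play_rows", "data": {
  "commands": [
    [[0.02,0,0,0,0,0],[0.02,0,0,0,0,0],[0.02,0,0,0,0,0]]
  ]
}}

```text
clock: 22.7
tool_pos: [0.4732, 0.0681, 0.0834]
tcp_rot: [-3.14, 0.002, 1.389]
contact_force: [-1.9, -14.0, 5.1]
opening: 0.003
gripper_force: 7.2
```

Emit:
{"op": "play_rows", "data": {
  "commands": [
    [[0.02,0,0,0,0,0]]
  ]
}}

```text
clock: 22.8
tool_pos: [0.4733, 0.069, 0.0834]
tcp_rot: [-3.14, 0.002, 1.389]
contact_force: [-2.3, -13.6, 5.1]
opening: 0.005
gripper_force: 7.2
```

Emit:
{"op": "play_rows", "data": {
  "commands": [
    [[-0.1,0,0,0,0,0],[-0.4,0,0,0,0,0],[-0.5,0,0,0,0,0],[-0.5,0,0,0,0,0],[-0.3,0,-0.3,0,0,0]]
  ]
}}

```text
clock: 23.3
tool_pos: [0.457, -0.0193, 0.0975]
tcp_rot: [-3.139, -0.0, 1.388]
contact_force: [0.6, 0.5, -0.3]
opening: 0.004
gripper_force: 0.0
```

Emit:
{"op": "play_rows", "data": {
  "commands": [
    [[-0.6,0,-0.5,0,0,0],[-0.6,0,-0.5,0,0,0],[-0.6,0,-0.5,0,0,0],[-0.6,0,-0.5,0,0,0],[0,0,0,0,0,0]]
  ]
}}

```text
clock: 23.8
tool_pos: [0.4378, -0.1391, 0.2013]
tcp_rot: [3.135, 0.001, 1.385]
contact_force: [-0.5, -0.3, -1.2]
opening: 0.005
gripper_force: 0.0
```

```bash
python3 - <<'E'
from h import *
ims=[optics.get_image(n)[0][:,:,::-1] for n in('top','scene')]
cv2.imwrite('pics/f.png',np.vstack([cv2.resize(ims[0][145:245,70:230],(800,300+200)) [:300],cv2.resize(ims[1][120:300,80:440],(800,300))]) if 0 else np.hstack([cv2.resize(ims[0][100:310,70:280],(400,400)),cv2.resize(ims[1][150:270,250:370],(400,400))]))
E
```

```text
(no output)
```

View pics/f.png

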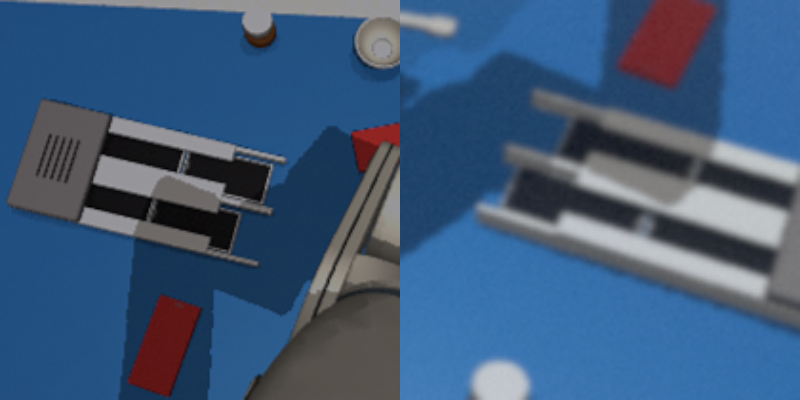

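The picture shows two phones in each lane. The near row is flat with its seam at (152,207), the far row is unchanged, and nothing else has moved.

```bash
python3 -c "
from bench import order; print(order.job_done())"
```

```text
the job is handed in; nothing more can be done
None
```

Job handed in at about 24 s: both phones are in the near lane, pushed until the contact plate gave an estimated 4–6 mm. The far lane was already full, so I left it alone; the final pictures show nothing else moved around the rack, though the screwdrivers and suction cup were outside those crops.

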